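# Sweep the loose nuts into the catch tray

## Task

Three loose hex nuts lie on the blue bench mat among standing tools. Without picking them up, sweep all three along the mat with the fingers, in through the open side of the aluminium catch tray, so that each lies wholly inside it. Leave the two sockets and everything else standing where they are.

Things in the scene. Friction and masses are not known exactly. Their poses are not given: they have to be found in the camera images.
- nut1: Loose steel hex nut lying flat on the mat, 30 mm across flats (34.6 mm across corners), 16 mm high, 45 to 91 g, with a dark threaded hole. Origin: the nut's centre, 8 mm above the mat; z up, x normal to one flat. The three nuts and the two sockets stand in a loose row across the mat, in any order, at least 55 mm apart centre to centre.
- nut2: A second nut, the same as nut1.
- nut3: A third nut, the same as nut1.
- tray: Catch tray of bent aluminium, fixed to the mat: left, right and back walls 35 mm high, 3 mm thick; the side facing the row of nuts, 7 to 15 cm beyond it, is an open mouth with no lip. Floor level with the mat. Inside: 300 mm wide, 100 mm deep. Origin: middle of the mouth at floor level; x points from mouth to back wall (inside x 0 to 0.100), y along the mouth (inside -0.150 to 0.150), z up.
- mat: Blue bench mat, fixed, 3 mm thick (its top is 3 mm above the bench), 380 by 600 mm. Origin: on the bench under the middle of the row of nuts and sockets; x points towards the tray, y along the row; it reaches from x = -0.14 to 0.24 and y = -0.30 to 0.30.
- socket1: Bystander: dark steel impact socket, a round cylinder 26 mm in diameter and 38 mm tall, 0.11 kg, standing on the mat among the nuts (any place in their row). Origin: centre of its underside. Leave it standing where it is.
- socket2: A second socket, the same as socket1.
- battery: Bystander, standing on the mat: black tool battery, 75 by 70 mm, 61 mm tall, near the right end of the row. Origin: centre of its underside.
- cup: Bystander, standing on the mat: open steel cup, 60 mm across, 60 mm tall, right of the tray. Origin: centre of its underside.
- threadlocker: Bystander, standing on the mat: small red bottle with a white cap, 30 mm in diameter, 85 mm tall, near the left end of the row. Origin: centre of its underside.
- oilcan: Bystander, standing on the mat: green can, 44 mm in diameter, 100 mm tall, left of the tray. Origin: centre of its underside.
- driver: Bystander: screwdriver about 150 mm long lying on the mat in its near left corner, roughly along the row. Origin: on its underside, near its middle; x points from handle to tip.

How it is judged:
At the end, for the whole second after the job is handed in: All three nuts are at rest on the tray's floor between its walls, each with its centre at least 14 mm inside the mouth; each bystander is within 25 mm of where it stood (x of nut1 in the frame of tray between 0.014 and 0.1 m and y of nut1 in the frame of tray between -0.15 and 0.15 m and height (world z) of each of nut1, nut2, nut3 below 0.023 m and linear speed of each of nut1, nut2, nut3 below 0.01 m/s and x of nut2 in the frame of tray between 0.014 and 0.1 m and y of nut2 in the frame of tray between -0.15 and 0.15 m and x of nut3 in the frame of tray between 0.014 and 0.1 m and y of nut3 in the frame of tray between -0.15 and 0.15 m and distance of each of socket1, socket2, battery, cup, threadlocker, driver, oilcan from where it was at the start of the episode below 0.025 m); the robot touches nothing.
It fails at once if a nut is lifted off the mat (its centre more than 13 mm above where it lies flat) (height (world z) of any of nut1, nut2, nut3 above 0.024 m).
It fails at once if a bystander is pushed more than 25 mm from its place (distance of any of socket1, socket2, battery, cup, threadlocker, driver, oilcan from where it was at the start of the episode above 0.025 m).
It fails at once if a standing thing is tipped over (more than 0.5 rad) (angle between any of socket1, socket2, battery, cup, threadlocker, oilcan's own z axis and vertical above 0.5 rad).
It also fails if it takes over 72 s, if anything falls off the work surface, if the arm or the gripper's body presses on something with over 40 N, if the wrist force passes 120 N, or if a joint passes its speed limit or range.

## Robot

A 6-joint arm with a two-finger parallel gripper is mounted at the origin on the work surface. World frame = base frame: x ahead of the robot, y to its left, z up, the work surface at z = 0. Lengths are in m, angles in rad, forces in N, time in s.
With the tool pointing down it reaches from about 0.35 to 0.975 m from the base axis. Payload 4.9 kg.
Tool frame: the origin (TCP) lies on the mounting face of the last link; the fingertips stand 173 mm ahead of it and the grasp point (between the pads) lies 155 mm ahead of it; z points along the fingers, y is the line along which they close (so a half turn about z gives the same grasp; the last joint's range is limited). The gripper opens to 85 mm and grips with 20 to 120 N. Pads are 22 mm wide; open, the fingers measure 114 mm over their backs; the gripper's body (76 mm by 85 mm) begins 54 mm behind the grasp point. The pads swing forward as they close: fully open they stand 13 mm farther back than shut.
Start: joints at [-0.119, 0.053, 1.613, -0, 1.476, -0.119], TCP at [0.625, 0, 0.405] pointing down, gripper open.
Joint ranges: [-3.01, 3.01], [-1.01, 2.22], [0.06, 2.58], [-1.02, 4.17], [0.09, 2.62], [-3.14, 3.14]. Speed limits (rad/s): [2.57, 2.57, 3.14, 3.14, 3.14, 3.14].

## Interface

Orientations are given as a rotation vector (axis times angle).
In Python, from station import monitor, eyes, finish_job gives the robot as it stands. The module is installed in compiled form; this text tells all that it offers.
- The arm moves only by the tool step_arm, never from a script. Its argument "commands" is a list of rows, each a list of 3 entries, a list of its own where there are three numbers: the opening in per cent of the stroke, from 0 (shut) to 100 (fully open), then the shift along the tool's x, y, z in mm, then the turn about the tool's z in degrees. In form: [[hand, [x, y, z], yaw], ...]. A call has 1 to 12 rows; each row is the pose to reach, as a shift and turn from the pose commanded when the call began, along the tool's axes at that moment; what a row does not reach only later rows make up. A row lasts 1/8 s, in which the tool goes at most 62.5 mm and 10.7 degrees, less where a joint would pass 70% of its speed; a pose out of reach is approached as far as the arm can. A call with a gripper value outside its range is refused whole. The fingers move at their own pace and stop on an object; "squeeze" is the grip in N (left out, the last holds). Time passes only in rows, so rows that repeat a pose let the fingers close. It gives the time, the measured TCP pose, the force, the opening and the grip force at its end, in the units of the state.
- monitor.get_obs(): the state, without advancing time (a new reading comes with each control period).
- eyes.get_image(name): name is "scene" or "side" or "wrist"; returns the picture (480x640x3 uint8, red, green, blue); there is no depth.
- eyes.camera_info(name): a dict with "camera_matrix" (3x3 intrinsics, pixels), "k1" (the pictures are not rectified: a ray, as slopes to the right and down, at radius r is drawn at 1 + k1 r^2 times it, then the intrinsics apply), "extrinsics" (4x4, takes a point from camera to world coordinates). Camera axes: x right, y down, z forward; pixel columns grow to the right and rows downward; lengths in m; the calibration is good to about 2 mm. A picture is of the moment at which its call begins: read the wrist's pose just before it. camera_info takes no time and is no camera call; for the wrist camera it gives the pose at the moment of the call.
- finish_job(): hands the job in; it is judged then, once.
The state is a dict: "t": time; "q": joint angles; "dq": joint speeds; "effort": joint torques, N m; "tool_pos": TCP position; "tool_rot": TCP orientation; "contact_force": force on the tool from outside, world axes, zero at the start; "wrist_torque": the same for the moment, N m; "opening": finger opening in m; "grip_force": force on a finger pad.
Only numpy, scipy, OpenCV 4.12 (cv2) and the standard library are available. Lean on these libraries where they do the work, as an engineer would, in place of code of your own. Each camera call takes 0.05 s, during which the arm holds its last target. There are 200 camera calls.

## Working session

There is one attempt and no reset: what is moved stays moved. The work goes in short steps, Python scripts to look and compute and a tool call to move; the robot and the scene stay as the last step left them, time stands still between calls to the robot, and variables do not carry over. Pictures are saved under pics/ and viewed, at most 10 in all, crops included, and the job is handed in when it is done.

Besides the shell and the picture viewer there is one more tool, called after "Call:" as a command line: name --argument value ..., lists and objects as JSON in quotes. step_arm: Moves the arm, as the interface text tells. Its arguments: {"type":"object","properties":{"commands":{"type":"array"},"squeeze":{"type":"number"}},"required":["commands"]}

```bash
mkdir -p pics
cat > h.py <<'E'
import numpy as np, cv2
from station import monitor, eyes, finish_job
def snap(name,fn):
    info=eyes.camera_info(name); im=eyes.get_image(name); cv2.imwrite('pics/'+fn,im[:,:,::-1]); return info
def ray(info,uv,z):
    K=np.array(info["camera_matrix"]);E=np.array(info["extrinsics"])
    d=np.linalg.inv(K)@[uv[0],uv[1],1]; d=d[:2]; rd=np.hypot(*d); r=rd
    for _ in range(30): r=rd/(1+info["k1"]*r*r)
    s=d*(r/rd if rd>0 else 1); v=E[:3,:3]@[s[0],s[1],1]; o=E[:3,3]
    return (o+v*(z-o[2])/v[2]).round(4)
E
python3 - <<'E'
from h import *
o=monitor.get_obs();print(o['t'],o['tool_pos'],o['tool_rot'],o['contact_force'])
for n in('scene','wrist'):
    i=snap(n,n+'0.png');print(n,i)
E
```

```text
0.0 [6.24724622e-01 3.93031219e-05 4.03472249e-01] [-2.22030828e+00 -2.22029915e+00  1.97185050e-03] [ 0.23556754 -0.64999856 -0.52406839]
scene {'camera_matrix': array([[486.71495748,   0.        , 322.4002253 ],
       [  0.        , 486.71495748, 234.35906636],
       [  0.        ,   0.        ,   1.        ]]), 'k1': -0.04447905718546337, 'extrinsics': array([[-0.0391662 ,  0.54934811, -0.83467519,  1.20791939],
       [ 0.99895043,  0.04138014, -0.01963996,  0.04918657],
       [ 0.0237498 , -0.83456836, -0.55039223,  0.50019167],
       [ 0.        ,  0.        ,  0.        ,  1.        ]])}
wrist {'camera_matrix': array([[373.99087841,   0.        , 324.98691424],
       [  0.        , 373.99087841, 240.14889918],
       [  0.        ,   0.        ,   1.        ]]), 'k1': 0.01778758005521549, 'extrinsics': array([[ 9.99997414e-01,  2.27733451e-04, -2.26282172e-03,
         6.23686822e-01],
       [-4.07109574e-04, -9.60977578e-01, -2.76625974e-01,
         6.90530998e-02],
       [-2.23751792e-03,  2.76626180e-01, -9.60975000e-01,
         3.72938073e-01],
       [ 0.00000000e+00,  0.00000000e+00,  0.00000000e+00,
         1.00000000e+00]])}
```

View pics/scene0.png

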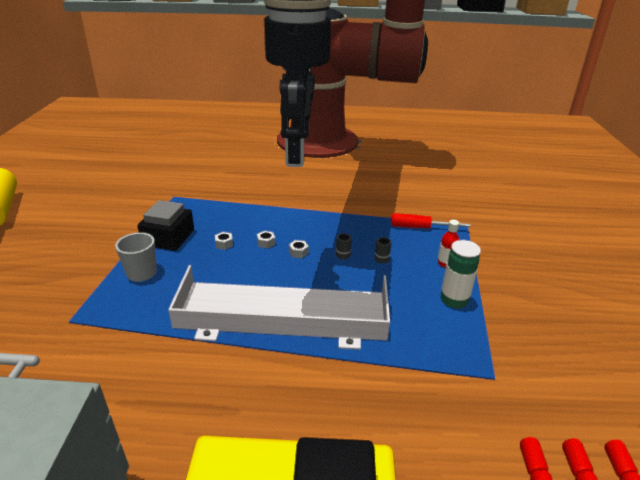

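View pics/wrist0.png

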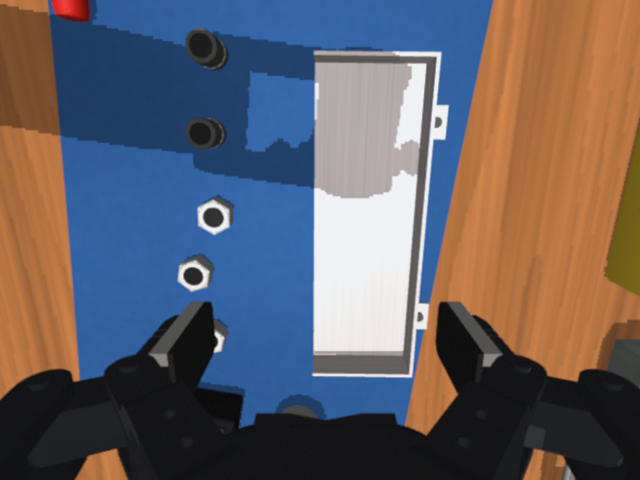

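The scene shows nuts at (223,240), (265,239) and (299,248), sockets at (344,245) and (383,250), and the tray mouth facing the robot. In the wrist view, the nuts are at (213,215), (193,275) and (~217,340, partly hidden). The sockets are at (203,45) and (203,132), and the mouth edge is at column 314.

Run:
```python
from h import *
w=eyes.camera_info('wrist');s=eyes.camera_info('scene')
for n,uv,z in[('A',(213,216),.019),('B',(193,275),.019),('s1top',(203,45),.041),('s2top',(203,132),.041),('mouthL',(314,64),.003),('mouthR',(313,353),.003),('wallRtop',(313,376),.038),('wallLtop',(314,52),.038),('backL',(430,64),.003),('backR',(405,353),.003)]: print('w',n,ray(w,uv,z))
for n,uv,z in[('A',(299,246),.019),('B',(265,236),.019),('C',(223,237),.019),('s1',(344,237),.041),('s2',(383,241),.041),('batt near corner',(180,248),.003),('batt top front R',(192,215),.05)]: print('s',n,ray(s,uv,z))
im=cv2.imread('pics/scene0.png')[190:340,100:400]
cv2.imwrite('pics/crop.png',cv2.resize(im,None,fx=2.6,fy=2.6,interpolation=cv2.INTER_CUBIC))
```

```text
w A [ 0.5147 -0.0086  0.019 ]
w B [ 0.4895 -0.0695  0.019 ]
w s1top [0.5256 0.1357 0.041 ]
w s2top [0.5192 0.0692 0.041 ]
w mouthL [0.613  0.1282 0.003 ]
w mouthR [ 0.6094 -0.1697  0.003 ]
w wallRtop [ 0.6105 -0.1742  0.038 ]
w wallLtop [0.6141 0.1314 0.038 ]
w backL [0.7177 0.1279 0.003 ]
w backR [ 0.7128 -0.1695  0.003 ]
s A [ 0.5178 -0.007   0.019 ]
s B [ 0.4912 -0.0697  0.019 ]
s C [ 0.4999 -0.1432  0.019 ]
s s1 [0.5169 0.0698 0.041 ]
s s2 [0.5242 0.1358 0.041 ]
s batt near corner [ 0.5165 -0.2178  0.003 ]
s batt top front R [ 0.4803 -0.2001  0.05  ]
```

View pics/crop.png

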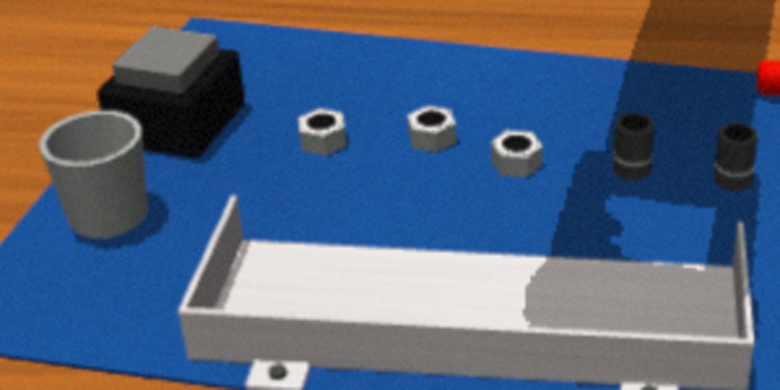

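Call:
step_arm --commands '[[26,[0,-20,20],10],[26,[-2,-40,40],20],[26,[-4,-70,60],30],[26,[-6,-100,80],40],[26,[-8,-130,100],50],[26,[-8,-155,120],60],[26,[-8,-155,120],70],[26,[-8,-155,120],80],[26,[-8,-155,120],90],[26,[-8,-155,120],90],[26,[-8,-155,120],90]]'

```text
t: 1.48
tool_pos: [0.4699, -0.008, 0.2845]
tool_rot: [-3.142, -0.004, 0.001]
contact_force: [0.6, 0.6, -0.5]
opening: 0.0222
grip_force: 0.0
```

Run:
```python
from h import *
o=monitor.get_obs();print(o['t'],o['tool_pos'],o['tool_rot'],o['contact_force'],o['opening'])
i=snap('wrist','w1.png')
```

```text
1.475 [ 0.46986827 -0.00795829  0.28445541] [-3.14151364e+00 -3.93181391e-03  7.50010543e-04] [ 0.58927377  0.58166308 -0.45465586] 0.022168542655380454
```

View pics/w1.png

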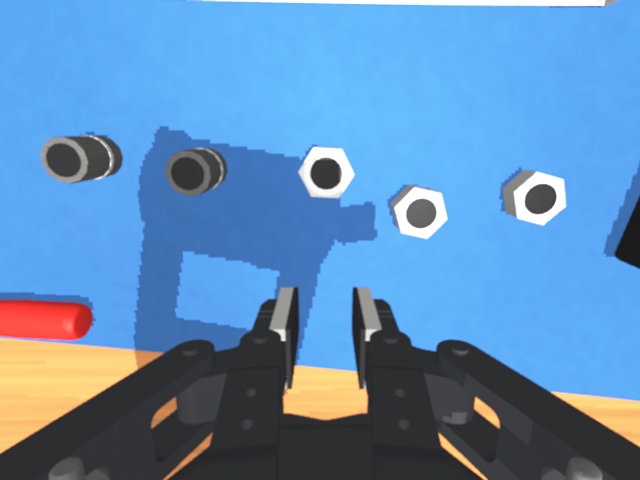

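Wrist view: nuts at (326,172), (420,212) and (537,197), sockets on the left, and the battery edge at (620,255). The fingers are lined up with nut A.

Run:
```python
from h import *
w=eyes.camera_info('wrist')
for n,uv in[('A',(326,172)),('B',(421,211)),('C',(539,197))]: print('w',n,ray(w,uv,.019))
print(ray(w,(67,160),.041),ray(w,(190,170),.041),ray(w,(613,257),.003))
```

```text
w A [ 0.5154 -0.0098  0.019 ]
w B [ 0.4908 -0.0705  0.019 ]
w C [ 0.4998 -0.1438  0.019 ]
[0.5237 0.1337 0.041 ] [0.5185 0.0666 0.041 ] [ 0.4548 -0.2109  0.003 ]
```

Call:
step_arm --commands '[[26,[0,2,40],0],[26,[0,2,80],0],[26,[0,2,100],0],[26,[0,2,104],0],[26,[0,2,104],0]]'

```text
t: 2.15
tool_pos: [0.4703, -0.01, 0.1812]
tool_rot: [3.141, 0.001, 0.001]
contact_force: [0.6, -0.7, 1.0]
opening: 0.0217
grip_force: 0.0
```

Call:
step_arm --commands '[[26,[8,0,0],0],[26,[16,0,0],0],[26,[26,0,0],0],[26,[36,0,0],0],[26,[46,0,0],0],[26,[56,0,0],0],[26,[66,0,0],0],[26,[76,0,0],0],[26,[84,0,0],0],[26,[90,0,0],0]]'

```text
t: 3.4
tool_pos: [0.5605, -0.01, 0.1807]
tool_rot: [3.142, 0.0, -0.0]
contact_force: [-2.3, -0.9, 2.3]
opening: 0.0223
grip_force: 1.5
```

Run:
```python
from h import *
i=snap('wrist','w2.png')
```

```text
(no output)
```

View pics/w2.png

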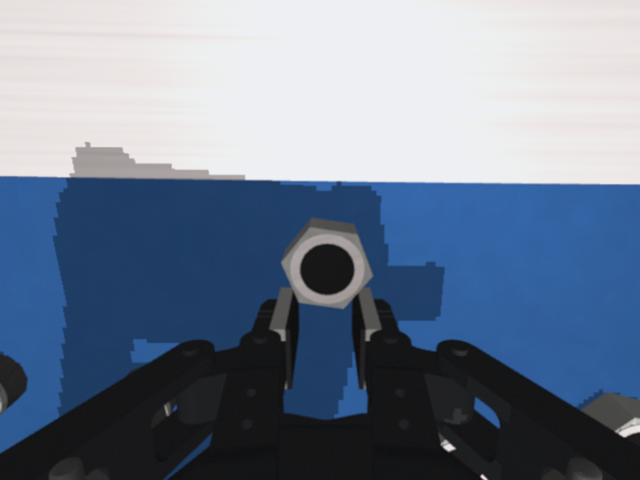

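The nut (327,268) sits cradled between both fingertips, with the tray mouth edge ahead at row ~180. I'll keep pushing, then back off and lift.

Call:
step_arm --commands '[[26,[8,0,0],0],[26,[18,0,0],0],[26,[28,0,0],0],[26,[38,0,0],0],[26,[48,0,0],0],[26,[58,0,0],0],[26,[66,0,0],0],[26,[72,0,0],0],[26,[75,0,0],0],[26,[76,0,0],0],[26,[76,0,0],0]]'

```text
t: 4.82
tool_pos: [0.6359, -0.01, 0.1807]
tool_rot: [3.142, -0.0, 0.0]
contact_force: [0.5, -0.6, -1.3]
opening: 0.022
grip_force: 0.9
```

Call:
step_arm --commands '[[26,[-10,0,0],0],[26,[-25,0,0],0],[26,[-30,0,-40],0],[26,[-60,10,-90],0],[26,[-120,40,-90],0],[26,[-180,60,-90],0],[26,[-191,61,-90],0],[26,[-191,61,-90],0],[26,[-191,61,-40],0],[26,[-191,61,-10],0],[26,[-191,61,0],0],[26,[-191,61,0],0]]'

```text
t: 6.32
tool_pos: [0.4455, -0.0709, 0.1807]
tool_rot: [-3.141, -0.001, 0.001]
contact_force: [-0.1, 0.4, 0.9]
opening: 0.0223
grip_force: 0.0
```

Call:
step_arm --commands '[[26,[8,0,0],0],[26,[16,0,0],0],[26,[24,0,0],0],[26,[34,0,0],0],[26,[44,0,0],0],[26,[54,0,0],0],[26,[64,0,0],0],[26,[74,0,0],0],[26,[84,0,0],0],[26,[94,0,0],0],[26,[100,0,0],0],[26,[104,0,0],0]]'

```text
t: 7.82
tool_pos: [0.5493, -0.071, 0.1807]
tool_rot: [-3.142, -0.0, 0.0]
contact_force: [-2.2, -0.7, 1.7]
opening: 0.0222
grip_force: 0.9
```

Run:
```python
from h import *
i=snap('wrist','w3.png')
```

```text
(no output)
```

View pics/w3.png

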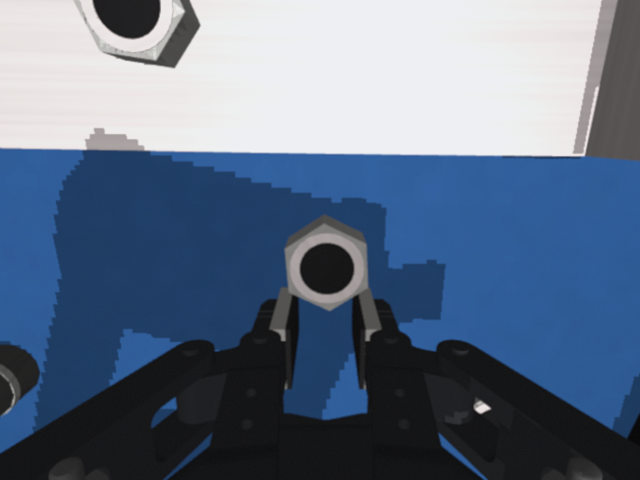

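Nut B (327,268) is cradled, and nut A is already in the tray (top, 130,10). I'll finish B, then go behind C, angled slightly away from the right wall.

Call:
step_arm --commands '[[26,[8,0,0],0],[26,[18,0,0],0],[26,[28,0,0],0],[26,[38,0,0],0],[26,[48,0,0],0],[26,[58,0,0],0],[26,[68,0,0],0],[26,[76,0,0],0],[26,[82,0,0],0],[26,[85,0,0],0],[26,[86,0,0],0],[26,[86,0,0],0]]'

```text
t: 9.38
tool_pos: [0.6349, -0.071, 0.1807]
tool_rot: [-3.142, 0.0, -0.0]
contact_force: [0.2, 0.2, 0.2]
opening: 0.0223
grip_force: 0.1
```

Call:
step_arm --commands '[[26,[-10,0,0],0],[26,[-25,0,0],0],[26,[-30,0,-40],0],[26,[-60,10,-90],-3],[26,[-120,45,-90],-6.5],[26,[-170,75,-90],-6.5],[26,[-180,78,-90],-6.5],[26,[-180,78,-90],-6.5],[26,[-180,78,-40],-6.5],[26,[-180,78,-10],-6.5],[26,[-180,78,0],-6.5],[26,[-180,78,0],-6.5]]'

```text
t: 10.88
tool_pos: [0.4556, -0.1487, 0.1806]
tool_rot: [-3.136, -0.18, 0.001]
contact_force: [0.2, 0.2, 0.2]
opening: 0.0221
grip_force: 0.0
```

Call:
step_arm --commands '[[26,[8,0,0],0],[26,[16,0,0],0],[26,[24,0,0],0],[26,[34,0,0],0],[26,[44,0,0],0],[26,[54,0,0],0],[26,[64,0,0],0],[26,[74,0,0],0],[26,[84,0,0],0],[26,[92,0,0],0],[26,[96,0,0],0]]'

```text
t: 12.25
tool_pos: [0.5509, -0.1381, 0.1806]
tool_rot: [-3.137, -0.178, 0.0]
contact_force: [-1.5, -0.5, 1.9]
opening: 0.0223
grip_force: 1.0
```

Run:
```python
from h import *
i=snap('wrist','w4.png')
```

```text
(no output)
```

View pics/w4.png

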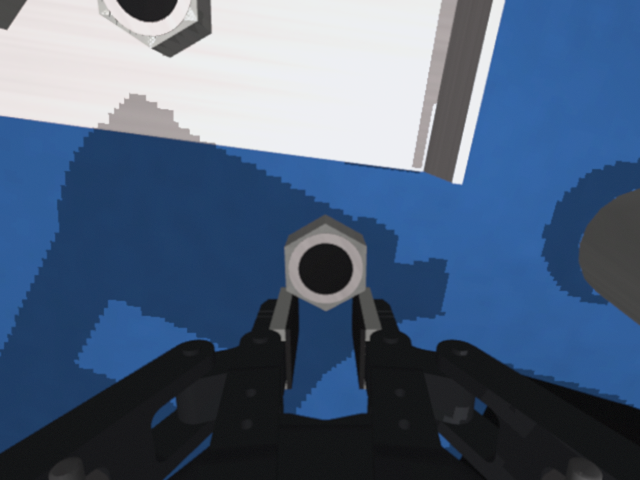

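Nut C (326,268) is cradled, with a clear lane between nut B (155,10) and the right wall (420,170).

Call:
step_arm --commands '[[26,[8,0,0],0],[26,[18,0,0],0],[26,[28,0,0],0],[26,[38,0,0],0],[26,[48,0,0],0],[26,[58,0,0],0],[26,[66,0,0],0],[26,[74,0,0],0],[26,[80,0,0],0],[26,[83,0,0],0],[26,[84,0,0],0],[26,[84,0,0],0]]'

```text
t: 13.8
tool_pos: [0.6338, -0.1286, 0.1807]
tool_rot: [3.137, 0.178, 0.0]
contact_force: [0.6, -0.3, 1.1]
opening: 0.0225
grip_force: 0.1
```

Call:
step_arm --commands '[[26,[-10,0,0],0],[26,[-25,0,0],0],[26,[-30,0,-40],0],[26,[-40,0,-100],0],[26,[-60,0,-150],0],[26,[-60,0,-180],0],[26,[-60,0,-180],0],[26,[-60,0,-180],0]]'

```text
t: 14.8
tool_pos: [0.5734, -0.1353, 0.359]
tool_rot: [-3.136, -0.178, 0.003]
contact_force: [-0.4, -0.4, -0.9]
opening: 0.0221
grip_force: 0.0
```

Run:
```python
from h import *
i=snap('scene','s5.png')
```

```text
(no output)
```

View pics/s5.png

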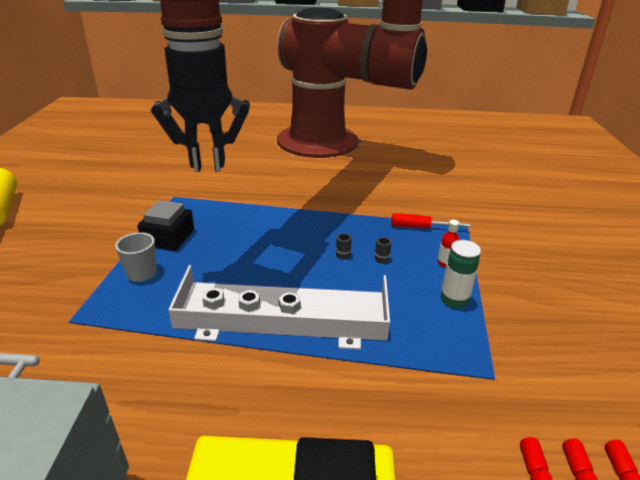

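All three nuts are in the tray, at (213,295), (249,297) and (290,299). The bystanders haven't moved. I'll check depth, then hand in.

Run:
```python
from h import *
s=eyes.camera_info('scene')
p=[ray(s,uv,.019) for uv in((213,295),(249,297),(290,299))];print(p)
if all(.63<q[0]<.69 for q in p): print(finish_job())
```

```text
[array([ 0.6559, -0.1255,  0.019 ]), array([ 0.6566, -0.071 ,  0.019 ]), array([ 0.657 , -0.0094,  0.019 ])]
the job is handed in; nothing more can be done
None
```

I swept all three nuts into the tray, each resting about 45 mm inside the mouth, with no bystander visibly moved in the final picture; the job is handed in at about 15 s, but no verdict was returned.

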